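Sort the groceries into the worktop trays

ROBOT

A 6-joint arm with a two-finger parallel gripper is mounted at the origin on a cart in front of the work surface, level with it; the furniture and walls round the work are solid. World frame = base frame: x ahead of the robot, y to its left, z up, the work surface at z = 0. Lengths are in m, angles in rad, forces in N, time in s.
With the tool pointing down it reaches from about 0.425 to 0.95 m from the base axis. Payload 3.5 kg.
Tool frame: the origin (TCP) lies on the centre line of the jaws, within the pads' length; the fingertips stand 14 mm ahead of it and the grasp point (between the pads) lies 5 mm behind it (ctrl.finger_overhang is the distance from the TCP to the fingertips, in m); z points along the fingers, y is the line along which they close (so a half turn about z gives the same grasp; the last joint's range is limited). The gripper opens to 85 mm and grips with 20 to 120 N. Pads are 22 mm wide; open, the fingers measure 114 mm over their backs; the gripper's body (76 mm by 85 mm) begins 54 mm behind the grasp point. The pads swing forward as they close: fully open they stand 13 mm farther back than shut.
Start: joints at [-1.388, 0.286, 1.577, -0, 1.279, -0.15], TCP at [0.221, -0.638, 0.245] pointing down, gripper open.
Joint ranges: [-2.77, 2.77], [-0.9, 2.22], [0.21, 2.48], [-1.53, 4.67], [0.24, 2.81], [-2.84, 2.84]. Speed limits (rad/s): [2.79, 2.79, 3.14, 3.14, 3.14, 3.14].

INTERFACE

Orientations are given as a unit quaternion [x, y, z, w].
In Python, from plant import ctrl gives the robot as it stands.
- The arm moves only by the tool send_rows, never from a script. Its argument "moves" is text: rows parted by semicolons, each of 7 numbers parted by spaces: the turn, a rotation vector about the tool's x, y, z in units of 360 degrees (1.0 is 360 degrees), then the shift along the tool's x, y, z in units of 20 cm (1.0 is 20 cm), then the gripper's target within -1 to 1 (fully open at 1, half-way at 0, shut at -1). A call has 1 to 12 rows; each row is the pose to reach, as a shift and turn from the pose commanded when the call began, along the tool's axes at that moment, turning the shorter way round; what a row does not reach only later rows make up. A row lasts 1/8 s, in which the tool goes at most 62.5 mm and 10.7 degrees, less where a joint would pass 70% of its speed; a pose out of reach is approached as far as the arm can. A call with a number of a shift or a turn outside -1 to 1 is refused whole. A call with a gripper value outside its range is refused whole. The fingers move at their own pace and stop on an object; "newtons" is the grip in N (left out, the last holds). Time passes only in rows, so rows that repeat a pose let the fingers close. It gives the time, the measured TCP pose, the force, the opening and the grip force at its end, in the units of the state.
- ctrl.get_state(): the state, without advancing time (a new reading comes with each control period).
- ctrl.read_camera(name): name is "side" or "top" or "wrist"; returns a dict with "image" (420x560x3 uint8, red, green, blue), "fovy" (degrees; the focal length in pixels is half the picture's height over the tangent of half this angle, whatever the lens; pixels are square), "cx", "cy" (the principal point, pixels), "extrinsics" (4x4, takes a point from camera to world coordinates). Camera axes: x right, y up, looking along -z (the intrinsics and any distortion apply to the point x, -y, -z); pixel columns grow to the right and rows downward; lengths in m; the calibration is good to about 2 mm. The wrist camera is an equidistant fisheye: a pixel r from the principal point sees the ray r / f radians off the axis. A picture is of the moment at which its call begins. There is no depth.
- ctrl.sign_off(): hands the job in; it is judged then, once.
The state is a dict: "time": time; "qpos": joint angles; "dq": joint speeds; "joint_efforts": joint torques, N m; "eef_pos": TCP position; "tcp_rot": TCP orientation; "contact_force": force on the tool from outside, world axes, zero at the start; "wrist_torque": the same for the moment, N m; "opening": opening from 0.0 (shut) to 1.0 (fully open); "finger_force": force on a finger pad.
Only numpy, scipy, OpenCV 4.12 (cv2) and the standard library are available. Lean on these libraries where they do the work, as an engineer would, in place of code of your own. Each camera call takes 0.05 s, during which the arm holds its last target. There are 200 camera calls.

TASK

Put the five groceries lying in front of the sink away by kind: stand the two tins upright in the tray with the two large bays, one in each bay, stand the loose spice jar upright in the empty bay of the tray with the small bays, and put the lemon and the garlic side by side on the floor of the open tray without a divider. Do not disturb the mug beyond the trays or the spice jar that is already in its bay.

Things in the scene. Friction and masses are not known exactly. Their poses are not given: they have to be found in the camera images.
- tin_a_center (a point): Food tin, upright cylinder with a dark label, diameter 57 mm, height 72 mm, about 0.18 kg. Point at its centre, 36 mm above its underside; z is the tin's axis.
- tin_b_center (a point): Food tin, upright cylinder with a pale label, same size as the other: diameter 57 mm, height 72 mm, about 0.18 kg. Point at its centre, 36 mm above its underside; z is the tin's axis.
- jar_center (a point): Loose spice jar, standing in the row in front of the sink at the start: slim glass cylinder with a dark screw cap, diameter 44 mm, height 104 mm, about 0.11 kg. Point at its centre, 52 mm above its underside; z is the jar's axis.
- lemon_center (a point): Lemon lying on its side, 71 mm long (its x axis), 53 mm wide (its y axis), 54 mm high, about 0.09 kg. Point at its centre, 27 mm above its underside. Its x axis lies within about 0.4 rad of the world y axis at the start.
- garlic_center (a point): Garlic bulb in the row in front of the sink, round, 56 mm across, widest near half height, narrowing to a point at the top, 56 mm high, about 0.035 kg. Point at half height, 28 mm above its underside.
- tin_tray: Low wooden tray with one divider that makes two LARGE square bays, both empty at the start; fixed to the worktop. Outside 174 x 90 mm (x, y). Bays 78 x 78 mm inside, their centres at x = +42 and -42 mm, y = 0 of the tray. Floor 6 mm thick, walls and divider 6 mm thick and 20 mm high from the worktop. Origin at the centre of its underside on the worktop; its x axis is the long side.
- jar_tray: Low wooden tray with one divider that makes two SMALL square bays, one of which holds a spice jar already; fixed to the worktop. Outside 150 x 78 mm (x, y). Bays 66 x 66 mm inside, their centres at x = +36 and -36 mm, y = 0 of the tray. Floor 6 mm thick, walls and divider 6 mm thick and 20 mm high from the worktop. Origin at the centre of its underside on the worktop; its x axis is the long side.
- open_tray: Low wooden tray WITHOUT divider, with fine grooves along its floor; fixed to the worktop. Outside 176 x 120 mm (x, y), inside 164 x 108 mm, floor 6 mm thick, walls 6 mm thick and 16 mm high from the worktop. Origin at the centre of its underside on the worktop; its x axis is the long side.
- stored_jar_center (a point): Spice jar with a mustard yellow cap that already stands in one bay of the small-bay tray, diameter 44 mm, height 104 mm, loose; to be left alone. Point at its centre, 52 mm above its underside.
- mug_center (a point): Small white mug with yellow dots, 63 x 88 mm over its handle, 54 mm high, standing loose on the worktop between the trays and the paper towel roll (not the one by the coffee maker); to be left alone. Point 27 mm above the centre of its underside.
Mind the look-alikes: they are no part of the job. Leave any green look-alike of the part that bears garlic_center alone.

How it is judged:
By the outcome, as a careful person would: the job done as asked, in the order asked, and still so for the second after the job is handed in, with the robot touching nothing.
It also fails if it takes over 125 s, if anything falls off the work surface, if the arm or the gripper's body presses on something with over 40 N, if the wrist force passes 120 N, or if a joint passes its speed limit or range.

## Working session

There is one attempt and no reset: what is moved stays moved. The work goes in short steps, Python scripts to look and compute and a tool call to move; the robot and the scene stay as the last step left them, time stands still between calls to the robot, and variables do not carry over. Pictures are saved under pics/ and viewed, at most 14 in all, crops included, and the job is handed in when it is done.

Besides the shell and the picture viewer there is one more tool, called after "Request:" as name(argument=value, ...) on one line, values as JSON. send_rows: Moves the arm, as the interface text tells. Its arguments: {"type":"object","properties":{"moves":{"type":"string"},"newtons":{"type":"number"}},"required":["moves"]}

```bash
ls; mkdir -p pics
cat > h.py <<'E'
import numpy as np,cv2
from plant import ctrl
def snap(n,f):
    c=ctrl.read_camera(n); cv2.imwrite(f'pics/{f}.png',cv2.cvtColor(c['image'],cv2.COLOR_RGB2BGR)); 
    np.savez(f'pics/{f}.npz',**{k:c[k] for k in('image','fovy','cx','cy','extrinsics')},name=n); return c
def ray(f,u,v):
    c=np.load(f'pics/{f}.npz'); F=210/np.tan(np.radians(c['fovy'])/2)
    a,b=u-c['cx'],v-c['cy']
    if str(c['name'])=='wrist':
        r=np.hypot(a,b); t=r/F; s=np.sin(t)/max(r,1e-9); d=np.array([a*s,-b*s,-np.cos(t)])
    else: d=np.array([a/F,-b/F,-1])
    E=c['extrinsics']; return E[:3,3],E[:3,:3]@d
def at(f,u,v,z):
    o,d=ray(f,u,v); return o+d*(z-o[2])/d[2]
def proj(f,p):
    c=np.load(f'pics/{f}.npz'); F=210/np.tan(np.radians(c['fovy'])/2); E=c['extrinsics']
    q=E[:3,:3].T@(np.array(p)-E[:3,3]); x,y,z=q[0],-q[1],-q[2]
    if str(c['name'])=='wrist':
        r=np.hypot(x,y); t=np.arctan2(r,z); return c['cx']+F*t*x/r,c['cy']+F*t*y/r
    return c['cx']+F*x/z,c['cy']+F*y/z
def crop(f,u0,v0,u1,v1,k,g):
    im=cv2.imread(f'pics/{f}.png')[v0:v1,u0:u1]; cv2.imwrite(f'pics/{g}.png',cv2.resize(im,None,fx=k,fy=k,interpolation=cv2.INTER_CUBIC))
E
python3 - <<'E'
from h import *
for n in('top','side','wrist'):
    c=snap(n,n+'0'); print(n,c['fovy'],c['cx'],c['cy'],c['extrinsics'].round(3).tolist())
s=ctrl.get_state(); print(s); print(ctrl.finger_overhang)
a=cv2.imread('pics/top0.png')
cv2.imwrite('pics/t1.png',cv2.resize(a,(800,600),interpolation=cv2.INTER_CUBIC))
a=cv2.imread('pics/side0.png')
cv2.imwrite('pics/s1.png',cv2.resize(a,(800,600),interpolation=cv2.INTER_CUBIC))
E
```

```text
pics
top 50.47949696788201 286.1633571458313 211.52219351712912 [[0.015, 0.983, -0.184, 0.366], [-1.0, 0.014, -0.002, -0.004], [0.0, 0.184, 0.983, 1.18], [0.0, 0.0, 0.0, 1.0]]
side 52.10809888007834 289.8771539479208 217.51753508175514 [[-0.877, 0.297, -0.377, 0.049], [-0.48, -0.541, 0.691, 0.976], [0.001, 0.787, 0.617, 0.932], [0.0, 0.0, 0.0, 1.0]]
wrist 65.70646984690485 277.9376030183974 212.4517831826914 [[0.328, 0.902, 0.281, 0.293], [-0.945, 0.313, 0.096, -0.612], [-0.001, -0.297, 0.955, 0.372], [0.0, 0.0, 0.0, 1.0]]
{'time': 0.15, 'qpos': array([-1.38800065e+00,  2.86990496e-01,  1.57784228e+00,  2.06196875e-06,
        1.27862855e+00, -1.49985774e-01]), 'dq': array([-0.00086008, -0.00197561, -0.00372352,  0.00070104, -0.00128225,
       -0.00010491]), 'joint_efforts': array([ 1.72185270e-05, -4.06601214e+01, -2.93141484e+01, -2.22803947e-04,
        3.93086855e-03, -6.76332633e-06]), 'eef_pos': array([ 0.22045136, -0.63746521,  0.24424519]), 'tcp_rot': array([ 9.86188590e-01,  1.65623644e-01, -1.43402101e-05, -9.34229050e-04]), 'contact_force': array([-0.5596403 ,  0.39768032,  0.5236362 ]), 'wrist_torque': array([-0.00270152, -0.02771421,  0.00220403]), 'finger_force': 0.0, 'opening': 0.9989696504114604}
0.014
```

View pics/t1.png

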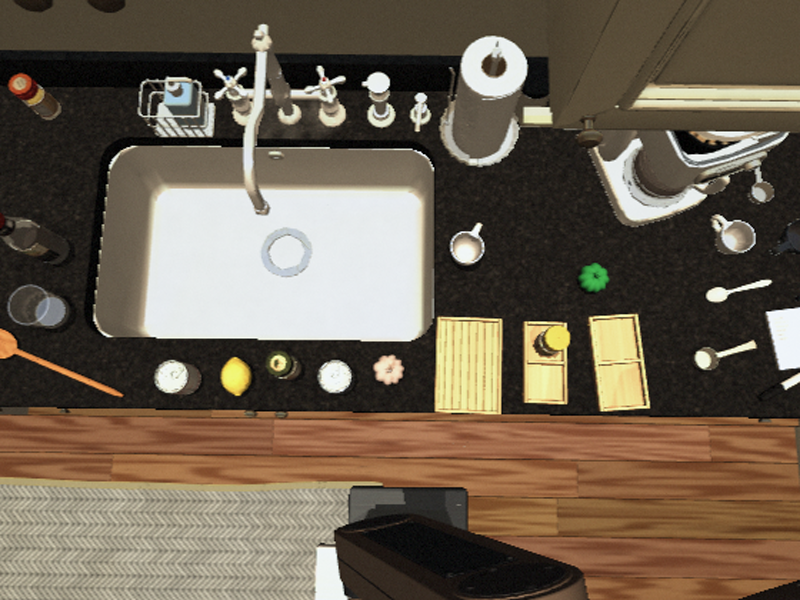

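View pics/s1.png

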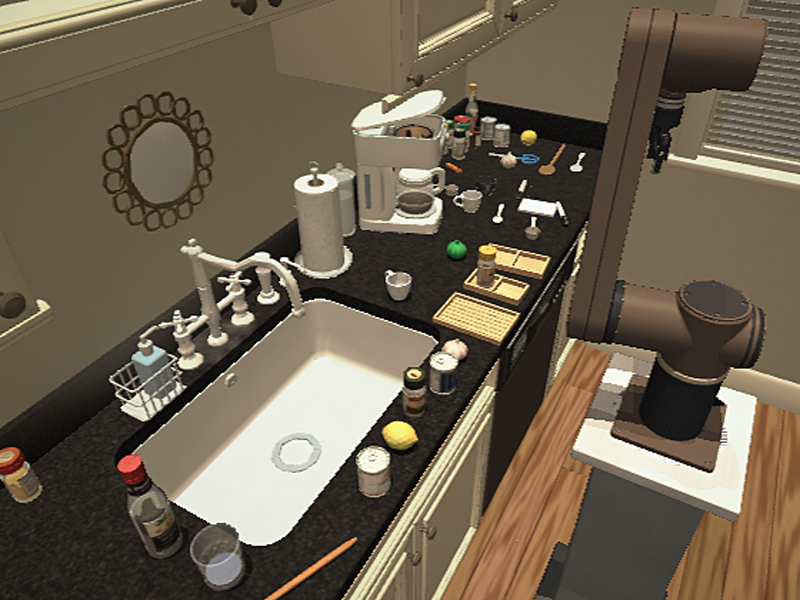

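The top view shows the row in front of the sink, left to right: pale tin (177,377), lemon (236,376), jar (283,365), dark tin (335,377), garlic (388,370). The trays are open (468,365), jar (545,362) and tin (619,362).

Things that could be mistaken for the targets:
- **Garlic:** the green look-alike at (593,277), and in the side view a garlic at (508,158).
- **Lemon and tins:** in the side view, a lemon at (529,137) and tins at (490-503,130).
- **Mug:** the one to avoid is at (467,246); there is another by the coffee maker at (735,236).

I'm choosing the row in front of the sink and will check it in close crops.

Run:
```python
from h import *
crop('top0',100,225,300,295,4,'c1'); crop('top0',295,155,465,295,4,'c2')
a=cv2.imread('pics/c1.png');b=cv2.imread('pics/c2.png')
# stack into one would exceed 600 high; keep apart
crop('side0',230,220,360,360,4,'c3')
```

```text
(no output)
```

View pics/c1.png

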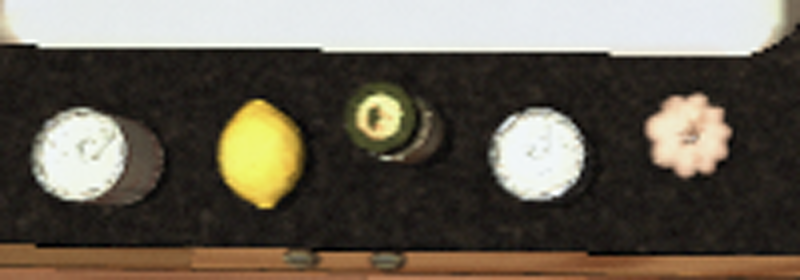

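View pics/c2.png

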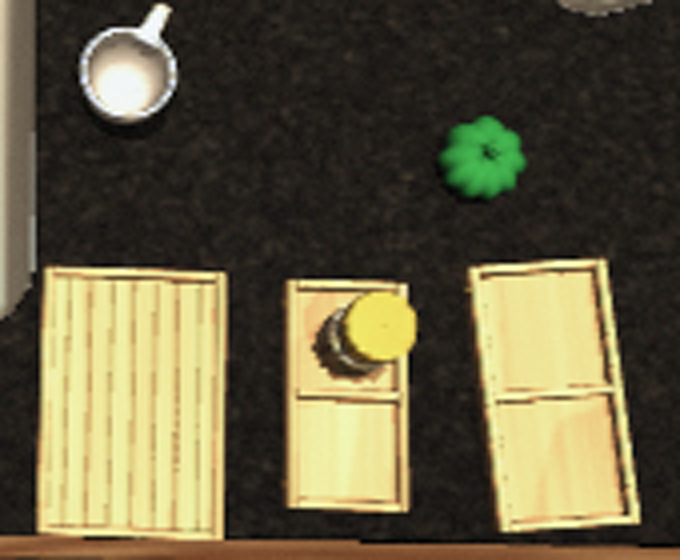

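View pics/c3.png

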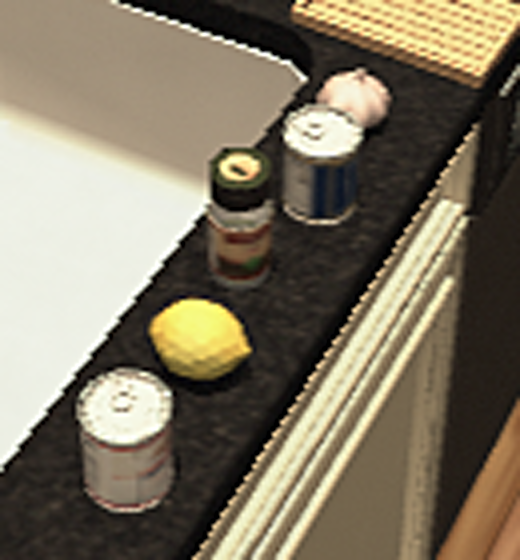

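The crops confirm the row: pale tin (78,155), lemon (261,153) with its tips at (259,98) and (264,209), jar cap (381,117), blue-labelled dark tin (537,155) and white garlic (689,135). The stored yellow-capped jar is in the back bay of the jar tray, so the front bay is free. Next I'll compute positions.

Run:
```python
from h import *
P=lambda u,v,z,u0,v0:at('top0',u0+(u+.5)/4-.5,v0+(v+.5)/4-.5,z).round(4)
for n,u,v,z in(('tinb',78,155,.072),('lemon',261,153,.027),('lemt1',259,98,.027),('lemt2',264,209,.027),('jar',381,117,.104),('tina',537,155,.072),('garlic',689,135,.028),('edge',100,247,0),('edge',500,248,0),('sink',321,48,0)): print(n,P(u,v,z,100,225))
for n,z,q in(('open',.016,[(46,268),(226,272),(223,538),(38,533)]),('jar',.02,[(288,281),(408,285),(409,511),(288,508)]),('tin',.02,[(470,268),(606,260),(640,520),(502,531)])):
    p=np.array([P(u,v,z,295,155) for u,v in q]); e=p[0]-p[3]+p[1]-p[2]
    print(n,p.mean(0),'len',np.linalg.norm(e)/2,'yaw',np.arctan2(e[1],e[0]),p[:,:2].tolist())
print('stored',P(380,326,.104,295,155),'mug',P(127,75,.054,295,155))
S=lambda u,v,z:at('side0',230+(u+.5)/4-.5,220+(v+.5)/4-.5,z).round(4)
for n,u,v,z in(('tinb',125,405,.072),('jar',240,175,.104),('tina',323,133,.072),('lemon',200,340,.027),('garlic',353,97,.028)):print(n,S(u,v,z))
# reach of tool position pixel check
```

```text
tinb [0.4367 0.4099 0.072 ]
lemon [0.4426 0.309  0.027 ]
lemt1 [0.478  0.3126 0.027 ]
lemt2 [0.4069 0.3048 0.027 ]
jar [0.4601 0.2171 0.104 ]
tina [0.4408 0.1259 0.072 ]
garlic [0.4581 0.0336 0.028 ]
edge [0.3818 0.4175 0.    ]
edge [0.3849 0.1564 0.    ]
sink [0.5146 0.2809 0.    ]
open [ 0.470375 -0.112175  0.016   ] len 0.1731973585248921 yaw -0.023385860006783922 [[0.5574, -0.0547], [0.5565, -0.1737], [0.3831, -0.1697], [0.3845, -0.0506]]
jar [ 0.475975 -0.251675  0.02    ] len 0.14738807617985933 yaw -0.02273106886183586 [[0.5504, -0.2139], [0.5489, -0.2928], [0.4019, -0.2889], [0.4027, -0.2111]]
tin [ 0.4792   -0.385825  0.02    ] len 0.17054712691804572 yaw 0.08012222613596601 [[0.5609, -0.334], [0.5675, -0.424], [0.3983, -0.4371], [0.3901, -0.3482]]
stored [ 0.5102 -0.2541  0.104 ] mug [ 0.6797 -0.1051  0.054 ]
tinb [0.4383 0.4129 0.072 ]
jar [0.4579 0.2289 0.104 ]
tina [0.4414 0.1321 0.072 ]
lemon [0.4429 0.3124 0.027 ]
garlic [0.4594 0.0401 0.028 ]
```

```bash
cat >> h.py <<'E'
from scipy.spatial.transform import Rotation as R
def st():
    s=ctrl.get_state(); r=R.from_quat(s['tcp_rot']); x=r.as_matrix()[:,0]
    print('t',round(s['time'],2),'pos',s['eef_pos'].round(4),'yaw',np.arctan2(x[1],x[0]).round(4),'open',round(s['opening'],3),'ff',round(s['finger_force'],1),'q',s['qpos'].round(2)); return s,r
def go(*ts):
    s,r=st()
    for t in ts:
        g=R.from_euler('z',t[3] if len(t)>3 else 0)*R.from_quat([1,0,0,0])
        print(t,'turn',((r.inv()*g).as_rotvec()/2/np.pi).round(4),'shift',(r.inv().apply(np.array(t[:3])-s['eef_pos'])/.2).round(4))
E
python3 -c "
from h import *
go((.38,-.5,.22),(.38,-.52,.22))"
```

```text
t 0.15 pos [ 0.2205 -0.6375  0.2442] yaw 0.3328 open 0.999 ff 0.0 q [-1.39  0.29  1.58  0.    1.28 -0.15]
(0.38, -0.5, 0.22) turn [-0.0003  0.      0.053 ] shift [ 0.9785 -0.3888  0.1222]
(0.38, -0.52, 0.22) turn [-0.0003  0.      0.053 ] shift [ 0.9458 -0.2943  0.122 ]
```

Request:
send_rows(moves="0 0 0.027 0.5 -0.2 0.06 1; 0 0 0.053 0.98 -0.39 0.12 1; 0 0 0.053 0.98 -0.39 0.12 1; 0 0 0.053 0.98 -0.39 0.12 1; 0 0 0.053 0.98 -0.39 0.12 1", newtons=30)

```text
time: 0.78
eef_pos: [0.3815, -0.4985, 0.2206]
tcp_rot: [1.0, 0.002, -0.0, -0.001]
contact_force: [-0.6, -0.0, 0.7]
opening: 0.996
finger_force: 0.0
```

Request:
send_rows(moves="0 0 0 0.2 -0.5 0 1; 0 0 0 0.4 -1 0 1; 0 0 0 0.4 -1 0 1; 0 0 0 0.4 -1 0 1")

```text
time: 1.27
eef_pos: [0.4605, -0.2987, 0.2215]
tcp_rot: [1.0, 0.0, -0.0, 0.0]
contact_force: [-0.3, -0.5, -0.1]
opening: 0.999
finger_force: 0.0
```

Request:
send_rows(moves="0 0 0 0 -0.5 0 1; 0 0 0 0 -1 0 1; 0 0 0 0 -1 0 1; 0 0 0 0 -1 0 1")

```text
time: 1.78
eef_pos: [0.4599, -0.0984, 0.2214]
tcp_rot: [1.0, 0.001, 0.0, 0.0]
contact_force: [0.6, 0.1, 0.9]
opening: 1.0
finger_force: 0.0
```

Request:
send_rows(moves="0 0 0 0 -0.5 0 1; 0 0 0 0 -1 0 1; 0 0 0 0 -1 0 1; 0 0 0 0 -1 0 1; 0 0 0 0 -1 0 1")

```text
time: 2.4
eef_pos: [0.4609, 0.0992, 0.2214]
tcp_rot: [1.0, 0.0, 0.0, 0.0]
contact_force: [0.6, -0.2, -0.2]
opening: 1.007
finger_force: 0.0
```

```bash
python3 -c "
from h import *
snap('wrist','w1'); st()
a=cv2.imread('pics/w1.png');cv2.imwrite('pics/w1b.png',cv2.resize(a,(800,600),interpolation=cv2.INTER_CUBIC))
for n,p in dict(tina=(.441,.126,.072),tinas=(.4414,.1321,.072),jar=(.46,.217,.104),jars=(.458,.229,.104),gar=(.458,.034,.028),otl=(.5574,-.0547,.016)).items(): print(n,np.array(proj('w1',p))/.7)
go((.44,.126,.2))"
```

```text
t 2.45 pos [0.4609 0.0985 0.2214] yaw -0.0012 open 0.999 ff 0.0 q [-0.   -0.15  2.09 -0.    1.21  1.57]
tina [354.74737513 318.48338894]
tinas [345.17917699 317.86139347]
jar [197.71143469 304.82717803]
jars [180.53496969 307.98208184]
gar [487.20995099 276.20278582]
otl [601.51215399 146.55686887]
t 2.45 pos [0.4609 0.0985 0.2214] yaw -0.0012 open 0.999 ff 0.0 q [-0.   -0.15  2.09 -0.    1.21  1.57]
(0.44, 0.126, 0.2) turn [ 0.0001 -0.     -0.0002] shift [-0.1049 -0.1375  0.1067]
```

View pics/w1b.png

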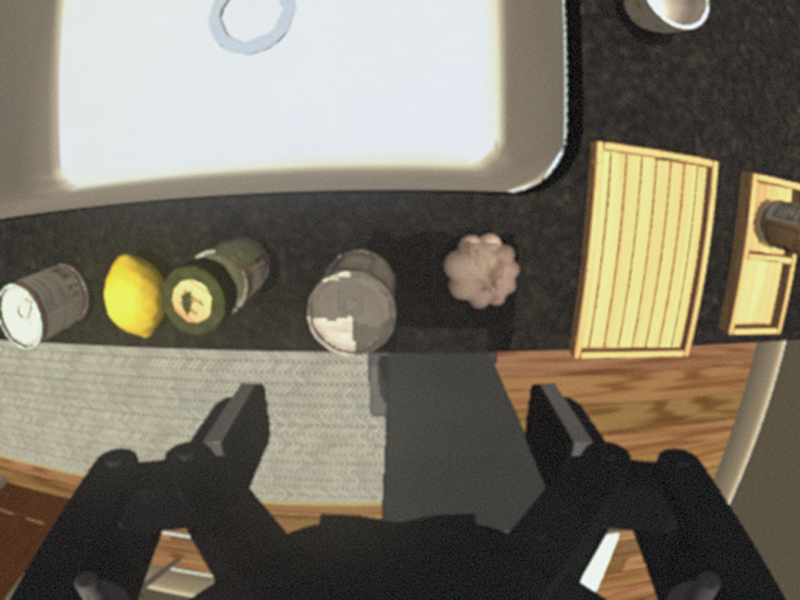

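The wrist view shows the tin A top at (352,313), jar cap (196,297), garlic (482,270) and the open tray's back-left corner at (596,142). All of these sit about 3 mm off the top-camera estimates, so I'll triangulate by least squares over the three views.

Run:
```python
from h import *
W=lambda u,v,z:at('w1',(u+.5)*.7-.5,(v+.5)*.7-.5,z).round(4)
for n,u,v,z in(('tina',352,313,.072),('jar',196,297,.104),('gar',482,270,.028),('lemon',135,297,.027),('tinb',22,314,.072)):print(n,W(u,v,z))
p=[W(*q,.016) for q in((596,142),(718,159),(691,357),(573,355))]; print(np.array(p),np.mean(p,0))
print(W(748,176,.02),W(722,334,.02),W(785,335,.02))
```

```text
tina [0.4448 0.1278 0.072 ]
jar [0.465  0.2176 0.104 ]
gar [0.4627 0.0382 0.028 ]
lemon [0.4426 0.3118 0.027 ]
tinb [0.442  0.4056 0.072 ]
[[ 0.5606 -0.0497  0.016 ]
 [ 0.5609 -0.1699  0.016 ]
 [ 0.3827 -0.1699  0.016 ]
 [ 0.3894 -0.0458  0.016 ]] [ 0.4734   -0.108825  0.016   ]
[ 0.5508 -0.2043  0.02  ] [ 0.4059 -0.1995  0.02  ] [ 0.4019 -0.2945  0.02  ]
```

Request:
send_rows(moves="0 0 0 -0.09 -0.148 0.2 0.7; 0 0 0 -0.09 -0.148 0.4 0.7; 0 0 0 -0.09 -0.148 0.55 0.7; 0 0 0 -0.09 -0.148 0.7 0.7; 0 0 0 -0.09 -0.148 0.8 0.7; 0 0 0 -0.09 -0.148 0.9 0.7; 0 0 0 -0.09 -0.148 0.9 0.7; 0 0 0 -0.09 -0.148 0.9 -0.2; 0 0 0 -0.09 -0.148 0.9 -1; 0 0 0 -0.09 -0.148 0.9 -1; 0 0 0 -0.09 -0.148 0.9 -1; 0 0 0 -0.09 -0.148 0.9 -1", newtons=40)

```text
time: 3.95
eef_pos: [0.4433, 0.1292, 0.0422]
tcp_rot: [1.0, 0.0, 0.001, 0.0]
contact_force: [-1.0, -3.2, 5.3]
opening: 0.659
finger_force: 42.9
```

Request:
send_rows(moves="0 0 0 0 0 -0.2 -1; 0 0 0 0 0 -0.45 -1; 0 0 0 0.1 0 -0.7 -1; 0 0 0 0.2 0.25 -0.8 -1; 0 0 0 0.3 0.5 -0.8 -1; 0 0 0 0.4 0.75 -0.8 -1; 0 0 0 0.4 1 -0.8 -1; 0 0 0 0.4 1 -0.8 -1; 0 0 0 0.4 1 -0.8 -1")

```text
time: 5.08
eef_pos: [0.5217, -0.0698, 0.2002]
tcp_rot: [1.0, -0.0, -0.001, -0.001]
contact_force: [0.4, 0.9, -2.4]
opening: 0.659
finger_force: 43.9
```

Request:
send_rows(moves="0 0 0 0 0.25 0 -1; 0 0 0 0 0.5 0 -1; 0 0 0 0 0.75 0 -1; 0 0 0 0 1 0 -1; 0 0 0 0 1 0 -1; 0 0 0 0 1 0 -1; 0 0 0 0 1 0 -1")

```text
time: 5.95
eef_pos: [0.5225, -0.2686, 0.201]
tcp_rot: [1.0, 0.001, -0.0, -0.0]
contact_force: [0.9, 1.0, -2.0]
opening: 0.662
finger_force: 44.3
```

Run:
```python
from h import *
snap('wrist','w2'); s,_=st()
a=cv2.imread('pics/w2.png');cv2.imwrite('pics/w2b.png',cv2.resize(a,(800,600),interpolation=cv2.INTER_CUBIC))
go((.523,-.381,.2,.08))
```

```text
t 6.0 pos [ 0.5226 -0.2688  0.2012] yaw 0.0021 open 0.66 ff 44.3 q [-0.65  0.14  1.84  0.    1.17  0.92]
t 6.0 pos [ 0.5226 -0.2688  0.2012] yaw 0.0021 open 0.66 ff 44.3 q [-0.65  0.14  1.84  0.    1.17  0.92]
(0.523, -0.381, 0.2, 0.08) turn [-0.0001  0.     -0.0124] shift [0.0009 0.5611 0.0055]
```

View pics/w2b.png

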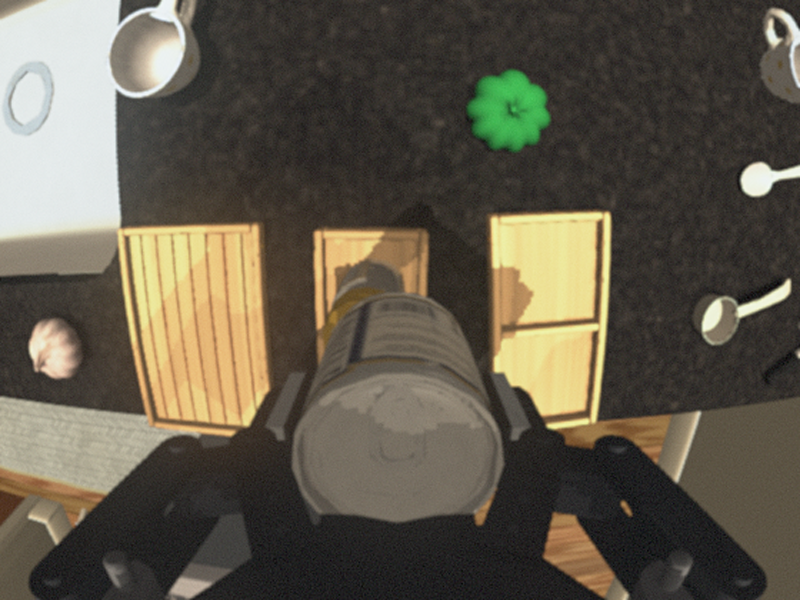

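The tin is held squarely in the pads. The tin tray's back corners are at (489,213) and (610,211), the divider runs from (500,329) to (602,325), and the front-right corner is at (597,421).

Run:
```python
from h import *
W=lambda u,v,z:at('w2',(u+.5)*.7-.5,(v+.5)*.7-.5,z).round(4)
for q in((489,213),(610,211),(500,329),(602,325),(597,421)):print(W(*q,.02))
for q in((120,227),(262,224),(268,436),(152,426)):print('open',W(*q,.016))
for q in((315,231),(428,231)):print('jar',W(*q,.02))
```

```text
[ 0.5669 -0.3299  0.02  ]
[ 0.5724 -0.4198  0.02  ]
[ 0.4838 -0.3426  0.02  ]
[ 0.4862 -0.4236  0.02  ]
[ 0.4009 -0.435   0.02  ]
open [ 0.5624 -0.0553  0.016 ]
open [ 0.5592 -0.174   0.016 ]
open [ 0.387  -0.1623  0.016 ]
open [ 0.3875 -0.0519  0.016 ]
jar [ 0.554  -0.2125  0.02  ]
jar [ 0.5538 -0.2888  0.02  ]
```

Request:
send_rows(moves="0 0 -0.012 0 0.28 0 -1; 0 0 -0.012 0 0.56 0 -1; 0 0 -0.012 0 0.56 0.2 -1; 0 0 -0.012 0 0.56 0.4 -1; 0 0 -0.012 0 0.56 0.55 -1; 0 0 -0.012 0 0.56 0.65 -1; 0 0 -0.012 0 0.56 0.72 -1; 0 0 -0.012 0 0.56 0.755 -1; 0 0 -0.012 0 0.56 0.765 -1; 0 0 -0.012 0 0.56 0.765 -1; 0 0 -0.012 0 0.56 0.765 -1; 0 0 -0.012 0 0.56 0.765 -1")

```text
time: 7.5
eef_pos: [0.5226, -0.3829, 0.0489]
tcp_rot: [0.999, 0.038, 0.0, 0.0]
contact_force: [-0.2, -0.2, -2.2]
opening: 0.66
finger_force: 44.4
```

Request:
send_rows(moves="0 0 0 0 0 0.005 0.4; 0 0 0 0 0 0.005 0.6; 0 0 0 0 0 0.005 0.7; 0 0 0 0 0 0 0.7; 0 0 0 0 0 -0.1 0.7; 0 0 0 0 0 -0.3 0.7; 0 0 0 0 0 -0.55 0.7; 0 0 0 0 0 -0.8 0.7; 0 0 0.012 0 0 -0.8 0.7; 0 0 0.012 0 0 -0.8 0.7")

```text
time: 8.75
eef_pos: [0.5227, -0.3829, 0.2108]
tcp_rot: [1.0, 0.0, 0.001, 0.001]
contact_force: [-0.7, 0.8, -0.2]
opening: 0.847
finger_force: 0.0
```

Request:
send_rows(moves="0 0 0 0 -0.25 0 0.7; 0 0 0 0 -0.5 0 0.7; 0 0 0 0 -0.75 0 0.7; 0 0 0 0 -1 0 0.7; 0 0 0 0 -1 0 0.7; 0 0 0 0 -1 0 0.7")

```text
time: 9.5
eef_pos: [0.5222, -0.1827, 0.2081]
tcp_rot: [1.0, 0.0, -0.0, 0.0]
contact_force: [1.3, -0.5, -0.4]
opening: 0.851
finger_force: 0.0
```

Request:
send_rows(moves="0 0 0 0 -0.25 0 0.7; 0 0 0 0 -0.5 0 0.7; 0 0 0 0 -0.75 0 0.7; 0 0 0 0 -1 0 0.7; 0 0 0 0 -1 0 0.7; 0 0 0 0 -1 0 0.7")

```text
time: 10.25
eef_pos: [0.5228, 0.0162, 0.2083]
tcp_rot: [1.0, -0.0, -0.0, 0.0]
contact_force: [-0.4, -0.0, -0.4]
opening: 0.85
finger_force: 0.0
```

Request:
send_rows(moves="0 0 0 0 -0.25 0 0.7; 0 0 0 -0.1 -0.5 0 0.7; 0 0 0 -0.2 -0.75 0 0.7; 0 0 0 -0.3 -1 0 0.7; 0 0 0 -0.3 -1 0 0.7; 0 0 0 -0.3 -1 0 0.7")

```text
time: 11.0
eef_pos: [0.4634, 0.216, 0.2083]
tcp_rot: [1.0, -0.001, 0.0, 0.0]
contact_force: [0.3, 0.1, -0.2]
opening: 0.854
finger_force: 0.0
```

Request:
send_rows(moves="0 0 0 0 -0.25 0 0.7; 0 0 0 0 -0.5 0 0.7; 0 0 0 0 -0.75 0 0.7; 0 0 0 0 -0.75 0 0.7; 0 0 0 0 -0.75 0 0.7")

```text
time: 11.62
eef_pos: [0.4636, 0.3657, 0.2079]
tcp_rot: [1.0, -0.001, -0.0, 0.001]
contact_force: [-0.3, -1.0, -0.5]
opening: 0.85
finger_force: 0.0
```

Run:
```python
from h import *
snap('wrist','w3'); snap('top','top3'); st()
a=cv2.imread('pics/w3.png')[150:300];b=cv2.imread('pics/top3.png')[150:300,0:560]
cv2.imwrite('pics/w3b.png',cv2.resize(np.vstack([a,b]),None,fx=1.42,fy=1.42,interpolation=cv2.INTER_CUBIC))
go((.439,.409,.04))
```

```text
t 11.72 pos [0.4633 0.3656 0.2081] yaw -0.0029 open 0.851 ff 0.0 q [ 0.5   0.13  1.82 -0.    1.18  2.07]
t 11.72 pos [0.4633 0.3656 0.2081] yaw -0.0029 open 0.851 ff 0.0 q [ 0.5   0.13  1.82 -0.    1.18  2.07]
(0.439, 0.409, 0.04) turn [ 0.0001  0.     -0.0005] shift [-0.122  -0.2174  0.8405]
```

View pics/w3b.png

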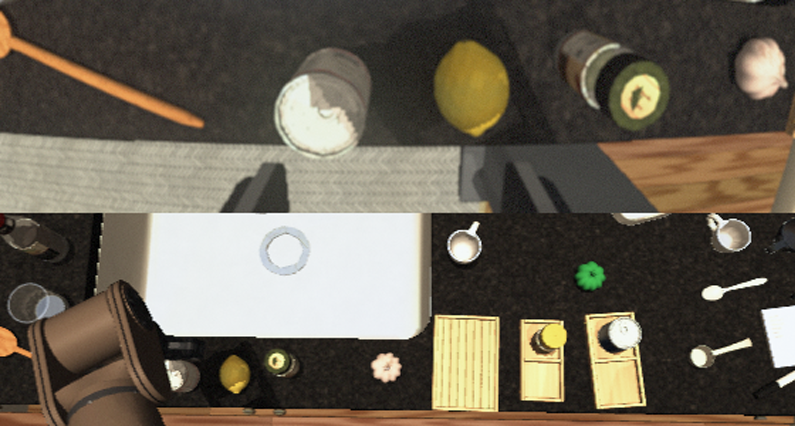

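The dark tin stands in the back bay. In the wrist view the tin B top is at (317,114), the lemon at (472,87) and the jar cap at (638,90).

Run:
```python
from h import *
W=lambda u,v,z:at('w3',(u+.5)/1.42-.5,150+(v+.5)/1.42-.5,z).round(4)
for n,u,v,z in(('tinb',317,114,.072),('lemon',472,87,.027),('l1',465,40,.027),('l2',478,134,.027),('jar',638,90,.104),('gar',762,68,.028)):print(n,W(u,v,z))
```

```text
tinb [0.4416 0.4138 0.072 ]
lemon [0.445  0.3112 0.027 ]
l1 [0.4788 0.3175 0.027 ]
l2 [0.4089 0.3047 0.027 ]
jar [0.4667 0.2242 0.104 ]
gar [0.4627 0.0415 0.028 ]
```

Request:
send_rows(moves="0 0 0 -0.117 -0.232 0.1 0.8; 0 0 0 -0.117 -0.232 0.3 0.8; 0 0 0 -0.117 -0.232 0.5 0.8; 0 0 0 -0.117 -0.232 0.65 0.8; 0 0 0 -0.117 -0.232 0.75 0.8; 0 0 0 -0.117 -0.232 0.83 0.8; 0 0 0 -0.117 -0.232 0.83 0.8; 0 0 0 -0.117 -0.232 0.83 -0.2; 0 0 0 -0.117 -0.232 0.83 -1; 0 0 0 -0.117 -0.232 0.83 -1; 0 0 0 -0.117 -0.232 0.83 -1; 0 0 0 -0.117 -0.232 0.83 -1")

```text
time: 13.22
eef_pos: [0.4402, 0.4144, 0.0439]
tcp_rot: [1.0, -0.0, 0.001, -0.001]
contact_force: [0.6, -0.9, 5.8]
opening: 0.662
finger_force: 43.2
```

Request:
send_rows(moves="0 0 0 0 0 -0.2 -1; 0 0 0 0 0 -0.45 -1; 0 0 0 0.05 0 -0.7 -1; 0 0 0 0.1 0.25 -0.8 -1; 0 0 0 0.1 0.5 -0.8 -1; 0 0 0 0.1 0.75 -0.8 -1; 0 0 0 0.1 1 -0.8 -1; 0 0 0 0.1 1 -0.8 -1; 0 0 0 0.1 1 -0.8 -1")

```text
time: 14.35
eef_pos: [0.4586, 0.2139, 0.2016]
tcp_rot: [1.0, -0.0, -0.001, -0.0]
contact_force: [-0.1, 0.3, -2.1]
opening: 0.659
finger_force: 44.1
```

Request:
send_rows(moves="0 0 0 0 0.25 0 -1; 0 0 0 0 0.5 0 -1; 0 0 0 0 0.75 0 -1; 0 0 0 0 1 0 -1; 0 0 0 0 1 0 -1; 0 0 0 0 1 0 -1")

```text
time: 15.1
eef_pos: [0.4591, 0.0148, 0.202]
tcp_rot: [1.0, 0.0, -0.0, -0.0]
contact_force: [0.4, 0.1, -1.4]
opening: 0.664
finger_force: 44.6
```

Request:
send_rows(moves="0 0 0 0 0.25 0 -1; 0 0 0 0 0.5 0 -1; 0 0 0 0 0.75 0 -1; 0 0 0 0 1 0 -1; 0 0 0 0 1 0 -1; 0 0 0 0 1 0 -1")

```text
time: 15.85
eef_pos: [0.4594, -0.1846, 0.2019]
tcp_rot: [1.0, 0.001, -0.0, -0.001]
contact_force: [0.1, 0.9, -2.2]
opening: 0.663
finger_force: 44.8
```

Request:
send_rows(moves="0 0 0 0 0.25 0 -1; 0 0 0 0 0.5 0 -1; 0 0 0 0 0.75 0 -1; 0 0 0 0 0.9 0 -1; 0 0 0 0 0.9 0 -1; 0 0 0 0 0.9 0 -1")

```text
time: 16.6
eef_pos: [0.4595, -0.3641, 0.2018]
tcp_rot: [1.0, 0.001, -0.0, -0.001]
contact_force: [-0.3, 0.6, -1.6]
opening: 0.658
finger_force: 44.8
```

```bash
python3 -c "
from h import *
go((.438,-.388,.049,.08))"
```

```text
t 16.6 pos [ 0.4595 -0.3641  0.2018] yaw 0.002 open 0.658 ff 44.8 q [-0.84  0.13  1.84  0.    1.17  0.73]
(0.438, -0.388, 0.049, 0.08) turn [-0.0003  0.0001 -0.0124] shift [-0.1075  0.1205  0.7641]
```

Request:
send_rows(moves="0 0 -0.012 -0.1 0.12 0 -1; 0 0 -0.012 -0.107 0.12 0.2 -1; 0 0 -0.012 -0.107 0.12 0.4 -1; 0 0 -0.012 -0.107 0.12 0.55 -1; 0 0 -0.012 -0.107 0.12 0.65 -1; 0 0 -0.012 -0.107 0.12 0.72 -1; 0 0 -0.012 -0.107 0.12 0.75 -1; 0 0 -0.012 -0.107 0.12 0.757 -1; 0 0 -0.012 -0.107 0.12 0.757 -1; 0 0 -0.012 -0.107 0.12 0.757 -1")

```text
time: 17.85
eef_pos: [0.4379, -0.3907, 0.0518]
tcp_rot: [0.999, 0.038, 0.0, 0.001]
contact_force: [-0.6, 0.2, -2.4]
opening: 0.663
finger_force: 44.8
```

Request:
send_rows(moves="0 0 0 0 0 0.005 0.4; 0 0 0 0 0 0.005 0.6; 0 0 0 0 0 0.005 0.7; 0 0 0 0 0 0 0.7; 0 0 0 0 0 -0.1 0.7; 0 0 0 0 0 -0.3 0.7; 0 0 0 0 0 -0.55 0.7; 0 0 0 0 0 -0.8 0.7; 0 0 0.012 0.1 0 -0.8 0.7; 0 0 0.012 0.1 0 -0.8 0.7")

```text
time: 19.1
eef_pos: [0.4583, -0.3889, 0.2132]
tcp_rot: [1.0, 0.001, 0.001, 0.001]
contact_force: [-0.4, 0.3, -1.0]
opening: 0.849
finger_force: 0.0
```

Request:
send_rows(moves="0 0 0 0 -0.25 0 0.7; 0 0 0 0 -0.5 0 0.7; 0 0 0 0 -0.75 0 0.7; 0 0 0 0 -1 0 0.7; 0 0 0 0 -1 0 0.7; 0 0 0 0 -1 0 0.7")

```text
time: 19.85
eef_pos: [0.4571, -0.1889, 0.2107]
tcp_rot: [1.0, 0.0, -0.0, 0.0]
contact_force: [0.2, -0.3, 0.6]
opening: 0.853
finger_force: 0.0
```

Request:
send_rows(moves="0 0 0 0 -0.25 0 0.7; 0 0 0 0 -0.5 0 0.7; 0 0 0 0 -0.75 0 0.7; 0 0 0 0 -1 0 0.7; 0 0 0 0 -1 0 0.7; 0 0 0 0 -1 0 0.7")

```text
time: 20.6
eef_pos: [0.4579, 0.0103, 0.2109]
tcp_rot: [1.0, -0.0, -0.0, 0.0]
contact_force: [0.0, 0.3, 0.1]
opening: 0.85
finger_force: 0.0
```

Request:
send_rows(moves="0 0 0 0 -0.25 0 0.7; 0 0 0 0 -0.5 0 0.7; 0 0 0 0 -0.75 0 0.7; 0 0 0 0 -0.9 0 0.7; 0 0 0 0 -0.9 0 0.7; 0 0 0 0 -0.9 0 0.7")

```text
time: 21.35
eef_pos: [0.4582, 0.1897, 0.2107]
tcp_rot: [1.0, -0.001, -0.0, 0.0]
contact_force: [0.4, -0.0, 0.0]
opening: 0.851
finger_force: 0.0
```

Run:
```python
from h import *
snap('wrist','w4'); snap('top','top4'); st()
a=cv2.imread('pics/w4.png')[150:300];b=cv2.imread('pics/top4.png')[150:300,0:560]
cv2.imwrite('pics/w4b.png',cv2.resize(np.vstack([a,b]),None,fx=1.42,fy=1.42,interpolation=cv2.INTER_CUBIC))
go((.464,.221,.06))
```

```text
t 21.45 pos [0.458  0.1897 0.2108] yaw -0.0026 open 0.851 ff 0.0 q [ 0.19 -0.08  2.04 -0.    1.18  1.76]
t 21.45 pos [0.458  0.1897 0.2108] yaw -0.0026 open 0.851 ff 0.0 q [ 0.19 -0.08  2.04 -0.    1.18  1.76]
(0.464, 0.221, 0.06) turn [ 0.0001  0.     -0.0004] shift [ 0.0295 -0.1566  0.7541]
```

View pics/w4b.png

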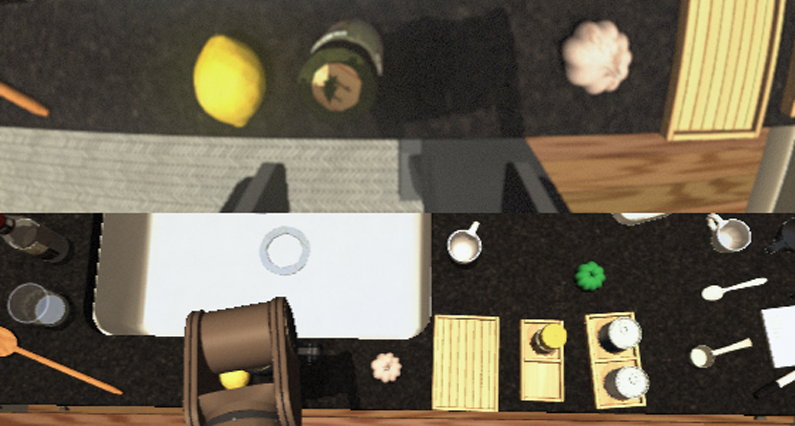

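Both tins stand in their bays. In the wrist view the jar cap is at (338,84), lemon at (229,81) and garlic at (597,58).

Run:
```python
from h import *
W=lambda u,v,z:at('w4',(u+.5)/1.42-.5,150+(v+.5)/1.42-.5,z).round(4)
for n,u,v,z in(('lemon',229,81,.027),('jar',338,84,.104),('gar',597,58,.028)):print(n,W(u,v,z))
```

```text
lemon [0.4437 0.3117 0.027 ]
jar [0.4642 0.2202 0.104 ]
gar [0.4615 0.0403 0.028 ]
```

Request:
send_rows(moves="0 0 0 0.025 -0.152 0.05 0.7; 0 0 0 0.025 -0.152 0.2 0.7; 0 0 0 0.025 -0.152 0.4 0.7; 0 0 0 0.025 -0.152 0.55 0.7; 0 0 0 0.025 -0.152 0.66 0.7; 0 0 0 0.025 -0.152 0.745 0.7; 0 0 0 0.025 -0.152 0.745 0.6; 0 0 0 0.025 -0.152 0.745 -0.3; 0 0 0 0.025 -0.152 0.745 -1; 0 0 0 0.025 -0.152 0.745 -1; 0 0 0 0.025 -0.152 0.745 -1; 0 0 0 0.025 -0.152 0.745 -1")

```text
time: 22.95
eef_pos: [0.4638, 0.2218, 0.0633]
tcp_rot: [1.0, 0.0, 0.001, -0.0]
contact_force: [0.2, -2.5, 5.8]
opening: 0.507
finger_force: 41.1
```

Request:
send_rows(moves="0 0 0 0 0 -0.2 -1; 0 0 0 0 0 -0.45 -1; 0 0 0 0 0 -0.7 -1; 0 0 0 0 0.25 -0.9 -1; 0 0 0 0 0.5 -0.9 -1; 0 0 0 0 0.75 -0.9 -1; 0 0 0 0 1 -0.9 -1; 0 0 0 0 1 -0.9 -1; 0 0 0 0 1 -0.9 -1")

```text
time: 24.08
eef_pos: [0.4621, 0.0221, 0.2413]
tcp_rot: [1.0, -0.0, -0.001, -0.001]
contact_force: [-0.2, 0.2, -1.3]
opening: 0.503
finger_force: 41.3
```

Request:
send_rows(moves="0 0 0 0 0.25 0 -1; 0 0 0 0 0.5 0 -1; 0 0 0 -0.05 0.75 0 -1; 0 0 0 -0.1 1 0 -1; 0 0 0 -0.1 1 0 -1; 0 0 0 -0.1 1 0 -1")

```text
time: 24.82
eef_pos: [0.4428, -0.1769, 0.2415]
tcp_rot: [1.0, 0.001, -0.0, -0.001]
contact_force: [0.7, 1.1, -1.4]
opening: 0.499
finger_force: 41.5
```

Run:
```python
from h import *
snap('wrist','w5'); snap('side','side5'); st()
a=cv2.imread('pics/w5.png')[120:420];b=cv2.imread('pics/side5.png')[100:250]
cv2.imwrite('pics/w5b.png',cv2.resize(np.vstack([a,b]),None,fx=1.33,fy=1.33,interpolation=cv2.INTER_CUBIC))
go((.440,-.2495,.067,-.022))
```

```text
t 24.93 pos [ 0.4429 -0.1765  0.2417] yaw 0.0024 open 0.499 ff 41.5 q [-0.59 -0.16  2.05  0.    1.25  0.98]
t 24.93 pos [ 0.4429 -0.1765  0.2417] yaw 0.0024 open 0.499 ff 41.5 q [-0.59 -0.16  2.05  0.    1.25  0.98]
(0.44, -0.2495, 0.067, -0.022) turn [-0.0001  0.      0.0039] shift [-0.0151  0.3656  0.873 ]
```

View pics/w5b.png

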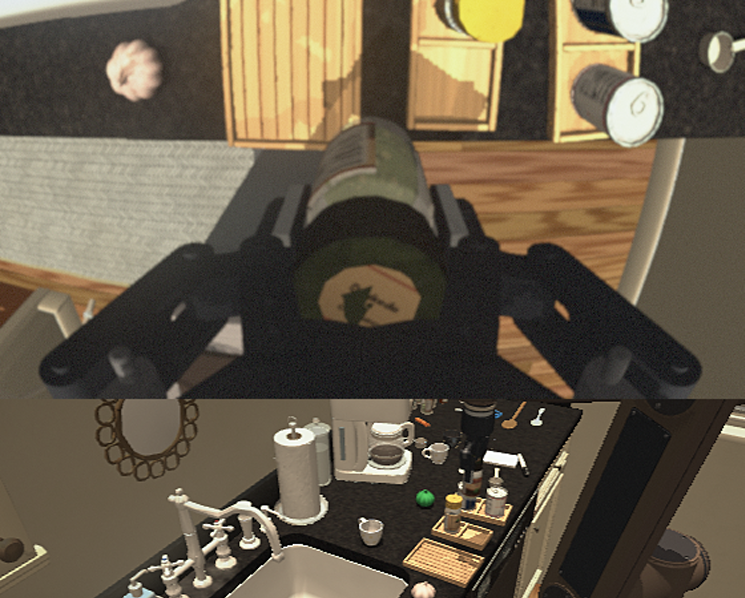

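The jar is held upright. In this picture the empty bay's front outer corners are at (410,129) and (494,131), with the divider's left end at (413,38).

Run:
```python
from h import *
W=lambda u,v,z:at('w5',(u+.5)/1.33-.5,120+(v+.5)/1.33-.5,z).round(4)
for q in((410,129),(494,131),(413,38)):print(W(*q,.02))
for q in((228,143),(361,143)):print('open',W(*q,.016))
```

```text
[ 0.4051 -0.2108  0.02  ]
[ 0.4033 -0.2853  0.02  ]
[ 0.4826 -0.2114  0.02  ]
open [ 0.39   -0.0485  0.016 ]
open [ 0.3909 -0.1689  0.016 ]
```

Request:
send_rows(moves="0 0 0.004 -0.005 0.18 0 -1; 0 0 0.004 -0.005 0.365 0 -1; 0 0 0.004 -0.005 0.365 0.2 -1; 0 0 0.004 -0.005 0.365 0.4 -1; 0 0 0.004 -0.005 0.365 0.55 -1; 0 0 0.004 -0.005 0.365 0.68 -1; 0 0 0.004 -0.005 0.365 0.78 -1; 0 0 0.004 -0.005 0.365 0.84 -1; 0 0 0.004 -0.005 0.365 0.86 -1; 0 0 0.004 -0.005 0.365 0.86 -1; 0 0 0.004 -0.005 0.365 0.86 -1")

```text
time: 26.3
eef_pos: [0.4421, -0.2517, 0.0708]
tcp_rot: [1.0, -0.013, 0.001, 0.001]
contact_force: [0.0, 0.1, -1.0]
opening: 0.499
finger_force: 41.6
```

Request:
send_rows(moves="0 0 0 0 0 0 0.05; 0 0 0 0 0 0 0.15; 0 0 0 0 0 0 0.3; 0 0 0 0 0 0 0.3; 0 0 0 0 0 -0.1 0.3; 0 0 0 0 0 -0.3 0.3; 0 0 0 0 0 -0.5 0.3; 0 0 0 0 0 -0.7 0.5; 0 0 -0.004 0.1 0 -0.7 0.7; 0 0 -0.004 0.1 0 -0.7 0.7")

```text
time: 27.55
eef_pos: [0.4621, -0.2519, 0.2105]
tcp_rot: [1.0, 0.0, 0.0, 0.0]
contact_force: [-0.1, -0.5, 0.1]
opening: 0.85
finger_force: 0.0
```

Request:
send_rows(moves="0 0 0 0 -0.25 0 0.7; 0 0 0 0 -0.5 0 0.7; 0 0 0 0 -0.75 0 0.7; 0 0 0 0 -1 0 0.7; 0 0 0 0 -1 0 0.7; 0 0 0 0 -1 0 0.7")

```text
time: 28.3
eef_pos: [0.461, -0.052, 0.2093]
tcp_rot: [1.0, 0.0, -0.001, 0.0]
contact_force: [0.1, -0.7, -0.3]
opening: 0.853
finger_force: 0.0
```

Request:
send_rows(moves="0 0 0 0 -0.25 0 0.7; 0 0 0 0 -0.5 0 0.7; 0 0 0 0 -0.75 0 0.7; 0 0 0 0 -1 0 0.7; 0 0 0 0 -1 0 0.7; 0 0 0 0 -1 0 0.7")

```text
time: 29.05
eef_pos: [0.4618, 0.147, 0.2096]
tcp_rot: [1.0, -0.001, -0.0, 0.0]
contact_force: [0.2, 0.4, 0.2]
opening: 0.854
finger_force: 0.0
```

Request:
send_rows(moves="0 0 0 0 -0.25 0 0.7; 0 0 0 0 -0.5 0 0.7; 0 0 0.012 0 -0.75 0 0.7; 0 0 0 0 -0.75 0 0.7; 0 0 0 0 -0.75 0 0.7")

```text
time: 29.68
eef_pos: [0.4623, 0.2969, 0.2096]
tcp_rot: [1.0, -0.001, -0.0, 0.0]
contact_force: [0.1, -0.6, -1.5]
opening: 0.849
finger_force: 0.0
```

Run:
```python
from h import *
snap('wrist','w6'); snap('top','top6'); st()
a=cv2.imread('pics/w6.png')[150:300];b=cv2.imread('pics/top6.png')[150:300,0:560]
cv2.imwrite('pics/w6b.png',cv2.resize(np.vstack([a,b]),None,fx=1.42,fy=1.42,interpolation=cv2.INTER_CUBIC))
go((.444,.3115,.025,.14))
```

```text
t 29.77 pos [0.4622 0.2967 0.2097] yaw -0.0038 open 0.849 ff 0.0 q [ 0.39  0.04  1.92 -0.    1.18  1.96]
t 29.77 pos [0.4622 0.2967 0.2097] yaw -0.0038 open 0.849 ff 0.0 q [ 0.39  0.04  1.92 -0.    1.18  1.96]
(0.444, 0.3115, 0.025, 0.14) turn [ 0.0001  0.0001 -0.0229] shift [-0.0911 -0.074   0.9237]
```

View pics/w6b.png

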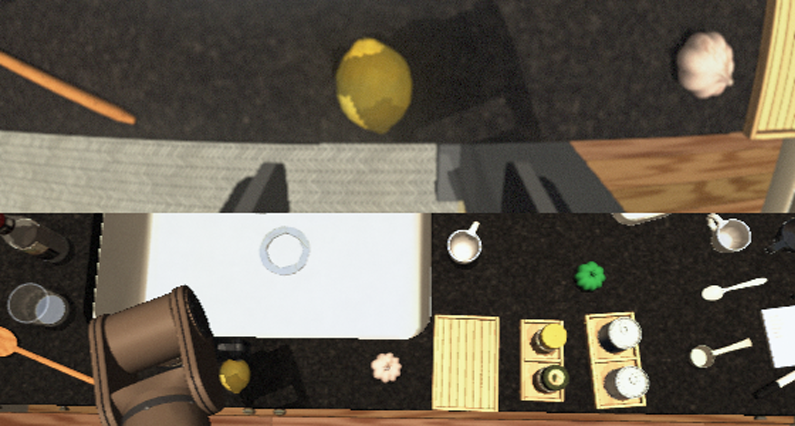

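The loose jar stands in the front bay. The lemon is at (374,85), unmoved, and I'll grip it across its width.

Request:
send_rows(moves="0 0 -0.022 -0.091 -0.074 0.15 0.7; 0 0 -0.022 -0.091 -0.074 0.35 0.7; 0 0 -0.022 -0.091 -0.074 0.55 0.7; 0 0 -0.022 -0.091 -0.074 0.72 0.7; 0 0 -0.022 -0.091 -0.074 0.85 0.7; 0 0 -0.022 -0.091 -0.074 0.925 0.7; 0 0 -0.022 -0.091 -0.074 0.925 0.6; 0 0 -0.022 -0.091 -0.074 0.925 -0.2; 0 0 -0.022 -0.091 -0.074 0.925 -1; 0 0 -0.022 -0.091 -0.074 0.925 -1; 0 0 -0.022 -0.091 -0.074 0.925 -1; 0 0 -0.022 -0.091 -0.074 0.925 -1", newtons=30)

```text
time: 31.28
eef_pos: [0.4446, 0.3134, 0.0265]
tcp_rot: [0.998, 0.069, 0.001, -0.0]
contact_force: [-0.6, -1.5, 6.1]
opening: 0.592
finger_force: 31.7
```

Request:
send_rows(moves="0 0 0 0 0 -0.15 -1; 0 0 0 0 0 -0.35 -1; 0 0 0 0 0 -0.5 -1; 0 0 0.011 0 0 -0.6 -1; 0 0 0.022 0 0 -0.6 -1; 0 0 0.022 0 0 -0.6 -1; 0 0 0.022 0 0 -0.6 -1")

```text
time: 32.15
eef_pos: [0.4428, 0.3129, 0.1441]
tcp_rot: [1.0, 0.0, -0.001, 0.0]
contact_force: [-0.4, -0.6, -1.2]
opening: 0.591
finger_force: 31.9
```

Request:
send_rows(moves="0 0 0 0.05 0.25 0 -1; 0 0 0 0.1 0.5 0 -1; 0 0 0 0.15 0.75 0 -1; 0 0 0 0.2 1 0 -1; 0 0 0 0.2 1 0 -1; 0 0 0 0.2 1 0 -1")

```text
time: 32.9
eef_pos: [0.483, 0.1131, 0.1445]
tcp_rot: [1.0, -0.0, -0.001, -0.0]
contact_force: [1.0, 0.6, -1.7]
opening: 0.592
finger_force: 32.0
```

Request:
send_rows(moves="0 0 0 0 0.25 0 -1; 0 0 0 0.1 0.5 0 -1; 0 0 0 0.1 0.75 0 -1; 0 0 0 0.1 1 0 -1; 0 0 0 0.1 1 0 -1; 0 0 0 0.1 1 0 -1")

```text
time: 33.65
eef_pos: [0.5032, -0.0856, 0.1445]
tcp_rot: [1.0, 0.001, -0.0, -0.001]
contact_force: [-0.4, -0.3, -0.3]
opening: 0.591
finger_force: 32.1
```

Run:
```python
from h import *
snap('wrist','w7'); st()
a=cv2.imread('pics/w7.png')
cv2.imwrite('pics/w7b.png',cv2.resize(a,None,fx=1.42,fy=1.42,interpolation=cv2.INTER_CUBIC))
go((.510,-.112,.034,-.022))
```

```text
t 33.7 pos [ 0.5032 -0.0853  0.1445] yaw 0.0019 open 0.59 ff 32.1 q [-0.37  0.03  2.06  0.    1.05  1.2 ]
t 33.7 pos [ 0.5032 -0.0853  0.1445] yaw 0.0019 open 0.59 ff 32.1 q [-0.37  0.03  2.06  0.    1.05  1.2 ]
(0.51, -0.112, 0.034, -0.022) turn [-0.0001  0.0001  0.0038] shift [0.0343 0.1342 0.5526]
```

View pics/w7b.png

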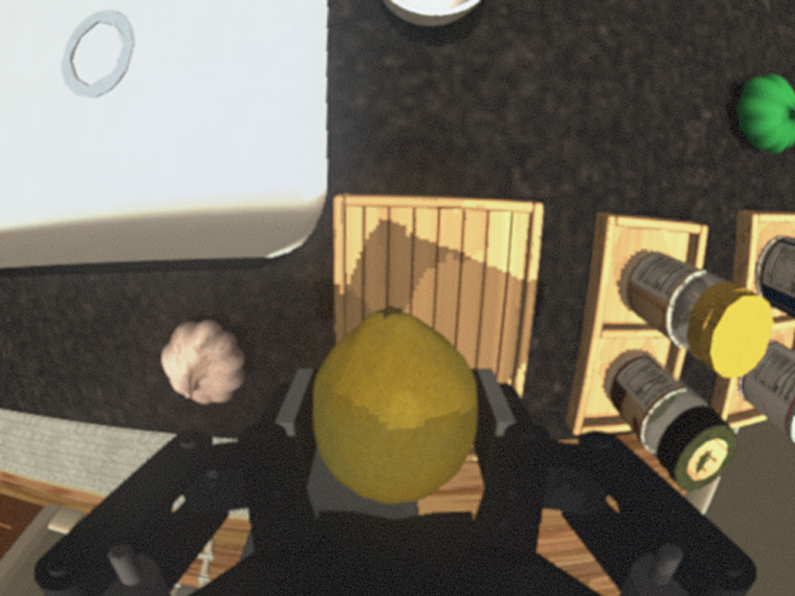

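Request:
send_rows(moves="0 0 0.003 0.02 0.125 0.1 -1; 0 0 0.003 0.02 0.125 0.25 -1; 0 0 0.003 0.02 0.125 0.4 -1; 0 0 0.003 0.02 0.125 0.5 -1; 0 0 0.003 0.02 0.125 0.55 -1; 0 0 0.003 0.02 0.125 0.56 -1; 0 0 0.003 0.02 0.125 0.56 -1; 0 0 0.003 0.02 0.125 0.56 -1")

```text
time: 34.7
eef_pos: [0.508, -0.1122, 0.0339]
tcp_rot: [1.0, -0.009, 0.001, 0.0]
contact_force: [0.0, -0.6, -0.9]
opening: 0.589
finger_force: 32.1
```

Request:
send_rows(moves="0 0 0 0 0 0 0.22; 0 0 0 0 0 0 0.3; 0 0 0 0 0 0 0.45; 0 0 0 0 0 0 0.45; 0 0 0 0 0 -0.1 0.45; 0 0 0 0 0 -0.3 0.45; 0 0 0 0 0 -0.5 0.5; 0 0 -0.003 0 -0.25 -0.6 0.7; 0 0 -0.003 -0.2 -0.5 -0.6 0.7; 0 0 -0.003 -0.2 -0.75 -0.6 0.7; 0 0 -0.003 -0.2 -0.75 -0.6 0.7")

```text
time: 36.08
eef_pos: [0.4693, 0.0414, 0.1529]
tcp_rot: [1.0, 0.002, 0.0, -0.0]
contact_force: [0.7, 0.3, 0.5]
opening: 0.853
finger_force: 0.0
```

Run:
```python
from h import *
snap('wrist','w8'); st()
a=cv2.imread('pics/w8.png')
cv2.imwrite('pics/w8b.png',cv2.resize(a,None,fx=1.42,fy=1.42,interpolation=cv2.INTER_CUBIC))
go((.461,.040,.028))
```

```text
t 36.12 pos [0.4699 0.04   0.1531] yaw 0.0031 open 0.853 ff 0.0 q [-0.13 -0.07  2.14 -0.    1.07  1.44]
t 36.12 pos [0.4699 0.04   0.1531] yaw 0.0031 open 0.853 ff 0.0 q [-0.13 -0.07  2.14 -0.    1.07  1.44]
(0.461, 0.04, 0.028) turn [ 0.0001 -0.0001  0.0005] shift [-4.480e-02 -5.000e-04  6.253e-01]
```

View pics/w8b.png

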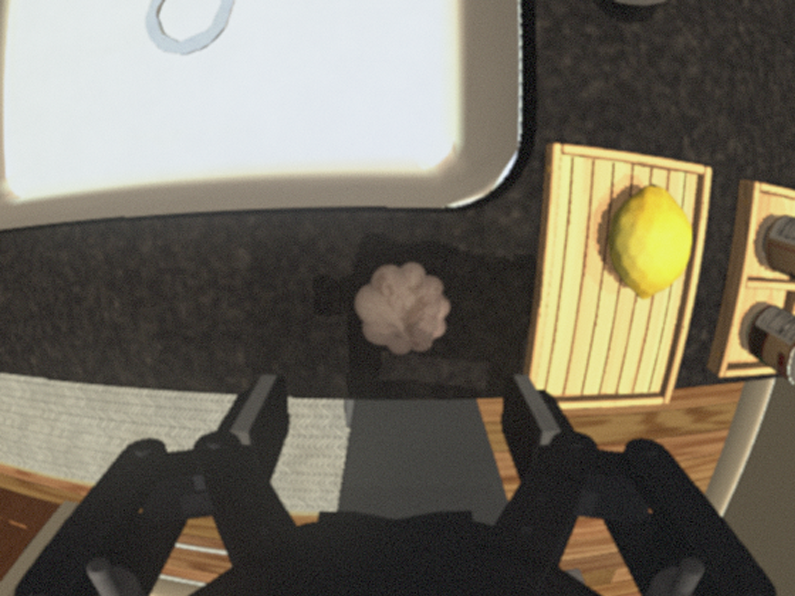

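The lemon rests in the open tray at (651,241), and the garlic is at (403,309).

Run:
```python
from h import *
W=lambda u,v,z:at('w8',(u+.5)/1.42-.5,(v+.5)/1.42-.5,z).round(4)
print('gar',W(403,309,.028),'lemon',W(651,241,.033),W(650,186,.033),W(648,299,.033))
```

```text
gar [0.4627 0.0369 0.028 ] lemon [ 0.5079 -0.1132  0.033 ] [ 0.5411 -0.1089  0.033 ] [ 0.4713 -0.1168  0.033 ]
```

Request:
send_rows(moves="0 0 0 -0.04 0.01 0.1 0.8; 0 0 0 -0.04 0.01 0.25 0.8; 0 0 0 -0.04 0.01 0.4 0.8; 0 0 0 -0.04 0.01 0.53 0.8; 0 0 0 -0.04 0.01 0.645 0.8; 0 0 0 -0.04 0.01 0.645 0.8; 0 0 0 -0.04 0.01 0.645 0.6; 0 0 0 -0.04 0.01 0.645 -0.2; 0 0 0 -0.04 0.01 0.645 -1; 0 0 0 -0.04 0.01 0.645 -1; 0 0 0 -0.04 0.01 0.645 -1; 0 0 0 -0.04 0.01 0.645 -1", newtons=20)

```text
time: 37.62
eef_pos: [0.4634, 0.0363, 0.0256]
tcp_rot: [1.0, 0.0, 0.001, 0.001]
contact_force: [-1.2, -2.9, 6.4]
opening: 0.639
finger_force: 20.8
```

Request:
send_rows(moves="0 0 0 0 0 -0.15 -1; 0 0 0 0 0 -0.35 -1; 0 0 0 0 0 -0.5 -1; 0 0 0 0 0.25 -0.5 -1; 0 0 0 -0.05 0.5 -0.5 -1; 0 0 0 -0.1 0.74 -0.5 -1; 0 0 0 -0.145 0.74 -0.5 -1; 0 0 0 -0.145 0.74 -0.5 -1; 0 0 0 -0.145 0.74 -0.5 -1")

```text
time: 38.75
eef_pos: [0.4333, -0.1103, 0.1239]
tcp_rot: [1.0, 0.001, 0.0, -0.0]
contact_force: [0.8, 0.7, -0.3]
opening: 0.63
finger_force: 21.5
```

Run:
```python
from h import *
st(); go((.432,-.110,.034))
```

```text
t 38.75 pos [ 0.4333 -0.1103  0.1239] yaw 0.0011 open 0.63 ff 21.5 q [-0.48 -0.09  2.22  0.    1.01  1.09]
t 38.75 pos [ 0.4333 -0.1103  0.1239] yaw 0.0011 open 0.63 ff 21.5 q [-0.48 -0.09  2.22  0.    1.01  1.09]
(0.432, -0.11, 0.034) turn [-0.     -0.      0.0002] shift [-0.0064 -0.0016  0.4496]
```

Request:
send_rows(moves="0 0 0 -0.005 0 0.15 -1; 0 0 0 -0.005 0 0.3 -1; 0 0 0 -0.005 0 0.4 -1; 0 0 0 -0.005 0 0.45 -1; 0 0 0 -0.005 0 0.458 -1; 0 0 0 -0.005 0 0.458 -1; 0 0 0 -0.005 0 0.458 -1; 0 0 0 -0.005 0 0.458 0.32; 0 0 0 -0.005 0 0.458 0.4; 0 0 0 -0.005 0 0.458 0.5; 0 0 0 -0.005 0 0.458 0.55; 0 0 0 -0.005 0 0.458 0.55")

```text
time: 40.25
eef_pos: [0.4321, -0.1113, 0.0323]
tcp_rot: [1.0, -0.0, -0.0, -0.0]
contact_force: [-0.6, -0.0, -0.6]
opening: 0.775
finger_force: 0.0
```

Request:
send_rows(moves="0 0 0 0 0 -0.05 0.55; 0 0 0 0 0 -0.15 0.55; 0 0 0 0 0 -0.35 0.6; 0 0 0 0 0 -0.55 0.8; 0 0 0 0 0 -0.8 1; 0 0 0 0 -0.25 -0.9 1; 0 0 0 0.1 -0.5 -0.9 1; 0 0 0 0.1 -0.8 -0.9 1; 0 0 0 0.1 -1 -0.9 1; 0 0 0 0.1 -1 -0.9 1; 0 0 0 0.1 -1 -0.9 1")

```text
time: 41.62
eef_pos: [0.4522, 0.0886, 0.2127]
tcp_rot: [1.0, 0.0, 0.0, 0.0]
contact_force: [-1.2, -0.9, -0.8]
opening: 0.999
finger_force: 0.0
```

Run:
```python
from h import *
snap('side','side9'); snap('top','top9'); st()
a=cv2.imread('pics/side9.png')[130:260,230:430];b=cv2.imread('pics/top9.png')[150:300,270:470]
cv2.imwrite('pics/f9.png',cv2.resize(np.hstack([a,b[:130]]),None,fx=2,fy=2,interpolation=cv2.INTER_CUBIC))
```

```text
t 41.73 pos [0.4523 0.0879 0.2126] yaw -0.0016 open 1.0 ff 0.0 q [-0.03 -0.17  2.12 -0.    1.2   1.54]
```

View pics/f9.png

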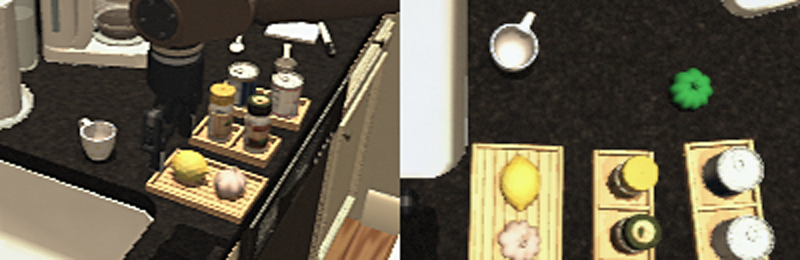

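All five are in place. The lemon (520,182) and garlic (520,240) are side by side in the open tray, both jars are upright in their bays, the tins are one per bay, and the mug and green look-alike haven't moved.

```bash
python3 -c "
from plant import ctrl
print(ctrl.sign_off())"
```

```text
the job is handed in; nothing more can be done
None
```

I handed the job in at about 42 s: one tin upright in each large bay, the loose jar upright in the empty small bay, and the lemon and garlic side by side in the open tray, with the mug and stored jar untouched.

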